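Load the brazing jig and hold its dead-man plunger in the green

TASK

Load the jig: stand the copper bush in the round nest and the brass block in the rectangular nest, both fully down, and let go of them. Only then press the yellow-capped dead-man plunger straight down about half-way, so that its green band is at the rim of the black sleeve and the red band never sinks in, and finish while holding it there. Leave everything else where it lies.

Things in the scene. Friction and masses are not known exactly. Their poses are not given: they have to be found in the camera images.
- bush_center (a point): centre (half-way up, 25 mm above its underside) of the loose copper bush, a solid-walled cylinder 46 mm in diameter and 50 mm high with a dark bore mark on top, standing upright on the table; about 0.3 kg; its z axis is its own axis
- block_center (a point): centre (half-way up, 25 mm above its underside) of the loose brass block, 34 mm along its own x, 48 mm along its own y, 50 mm high, two dark hole marks on top, standing upright on the table; about 0.3 kg
- nest_round (a point): centre of the mouth of the round nest, at the top face of the fixed jig (aluminium plate 100 x 200 x 14 mm, its long side along its own y; axes of this point are those of the plate). The nest is 50 mm in diameter and 10 mm deep with a 2 mm chamfer; a bush standing fully down has its centre 15 mm above this point
- nest_rect (a point): centre of the mouth of the rectangular nest in the same jig plate, 100 mm from the round one along the plate's -y. The nest is 38 mm along this point's x and 52 mm along its y, 10 mm deep with a 2 mm chamfer; a block standing fully down has its centre 15 mm above this point, its x along this point's x (either way round)
- plunger_top (a point): centre of the top of the plunger's flat yellow cap (48 mm in diameter, 10 mm thick), 90 mm above the table when released. The plunger moves straight down into a fixed black sleeve (56 mm in diameter, top 44 mm above the table, on a grey 84 mm square foot). Its stem below the cap has three bands 12 mm high: white lowest, green in the middle, red on top
- plunger (a joint): travel of the plunger in m: 0 released, growing as it is pressed down, 0.036 at the bottom stop. 0.012 to 0.024 is the green band at the sleeve's rim (0.018 is its middle); beyond 0.024 the red band sinks in. A spring pushes it back up: 3 N at the top and 0.3 N more for each mm (about 8.4 N at 0.018)
- hexnut_center (a point): centre of a loose hexagonal steel spacer, 48 mm over corners and 30 mm high, a bystander: leave it
- hoop_center (a point): centre of a loose copper hoop lying flat, 84 mm in diameter, 22 mm high, a bystander
- die_center (a point): centre of a loose dark steel die block, 90 x 90 x 30 mm, a bystander
- jar_center (a point): centre of a loose jar with a green cap, 60 mm in diameter, 85 mm high, a bystander
- driver_grip (a point): handle of a loose red screwdriver lying on the table, a bystander
- brush_grip (a point): handle of a loose brush lying on the table, a bystander
Not all that is in view belongs to the job. Of the things that look like the part that bears block_center, the largest one is meant. Leave any blue or purple look-alike of the part that bears plunger_top alone.

How it is judged:
By the outcome, as a careful person would: the job done as asked, in the order asked, and still so for the second after the job is handed in, while the arm keeps its last pose, push and grip.
It also fails if it takes over 72 s, if anything falls off the work surface, if the arm or the gripper's body presses on something with over 40 N, if the wrist force passes 120 N, or if a joint passes its speed limit or range.

ROBOT

A 6-joint arm with a two-finger parallel gripper is mounted at the origin on the work surface. World frame = base frame: x ahead of the robot, y to its left, z up, the work surface at z = 0. Lengths are in m, angles in rad, forces in N, time in s.
With the tool pointing down it reaches from about 0.25 to 0.725 m from the base axis. Payload 4 kg.
Tool frame: the origin (TCP) lies at the very end of the fingers, on their centre line; the grasp point (between the pads) lies 19 mm behind it (ctrl.grip_point_offset is the distance from the TCP to the grasp point, in m); z points along the fingers, y is the direction in which the jaws open and shut (so a half turn about z gives the same grasp; the last joint's range is limited). The gripper opens to 85 mm and grips with 20 to 120 N. Pads are 22 mm wide; open, the fingers measure 114 mm over their backs; the gripper's body (76 mm by 85 mm) begins 54 mm behind the grasp point. The pads swing forward as they close: fully open they stand 13 mm farther back than shut.
Start: joints at [-1.159, 0.241, 0.005, 1.335, 0, 1.571], TCP at [0.2, -0.458, 0.231] pointing down, gripper open.
Joint ranges: [-2.72, 2.72], [-1.05, 1.87], [-1.09, 1.28], [-1.99, 2.15], [-1.42, 1.44], [-3.14, 3.14]. Speed limits (rad/s): [2.79, 2.79, 3.14, 3.14, 3.14, 3.14].

INTERFACE

Orientations are given as a unit quaternion [x, y, z, w].
In Python, from cell import ctrl, vision gives the robot as it stands. The module is installed in compiled form; this text tells all that it offers.
- The arm moves only by the tool send_rows, never from a script. Its argument "series" is a list of rows, each a list of 7 numbers: the shift along the world's x, y, z each as a share of 0.1 m, from -1 to 1, then the turn, a rotation vector about the world's x, y, z each as a share of 45 degrees, from -1 to 1, then the closure, from -1 (fully open) to 1 (shut). In form: [[x, y, z, rx, ry, rz, claw], ...]. A call has exactly 5 rows; each row is the pose to reach, as a shift and turn from the pose measured when the call began; what a row does not reach only later rows make up. A row lasts 1/8 s, in which the tool goes at most 62.5 mm and 10.7 degrees, less where a joint would pass 70% of its speed; a pose out of reach is approached as far as the arm can. A call with a number of a shift or a turn outside -1 to 1 is refused whole. A call with a gripper value outside its range is refused whole. The fingers move at their own pace and stop on an object; "grip_force" is the grip in N (left out, the last holds). Time passes only in rows, so rows that repeat a pose let the fingers close, or fill a call up. It gives the time, the measured TCP pose, the force and the opening at its end, in the units of the state.
- ctrl.observe(): the state, without advancing time (a new reading comes with each control period).
- vision.grab_frame(name): name is "side" or "top"; returns a dict with "image" (384x512x3 uint8, blue, green, red), "z_map" (384x512 float32, m along the optical axis (not along the pixel's ray), 0 where there is no reading), "fx", "fy", "cx", "cy" (pixels), "world_from_camera" (4x4, takes a point from camera to world coordinates). Camera axes: x right, y up, looking along -z (the intrinsics and any distortion apply to the point x, -y, -z); pixel columns grow to the right and rows downward; lengths in m; the calibration is good to about 2 mm. A picture is of the moment at which its call begins.
- ctrl.close_job(): hands the job in, once; it reports no verdict.
The state is a dict: "t": time; "joint_positions": joint angles; "qd": joint speeds; "tau": joint torques, N m; "ee_pos": TCP position; "ee_rot": TCP orientation; "ft_force": force on the tool from outside, world axes, zero at the start; "moment": the same for the moment, N m; "opening": finger opening in m.
Only numpy, scipy, OpenCV 4.12 (cv2) and the standard library are available. Lean on these libraries where they do the work, as an engineer would, in place of code of your own. Each camera call takes 0.05 s, during which the arm holds its last target. There are 200 camera calls.

## Working session

There is one attempt and no reset: what is moved stays moved. The work goes in short steps, Python scripts to look and compute and a tool call to move; the robot and the scene stay as the last step left them, time stands still between calls to the robot, and variables do not carry over. Pictures are saved under pics/ and viewed, about 8 in all and at most 12, crops included, and the job is handed in when it is done.

Besides the shell and the picture viewer there is one more tool, called after "Emit:" as name(argument=value, ...) on one line, values as JSON. send_rows: Moves the arm, as the interface text tells. Shift numbers are shares of 0.1 m and turn numbers shares of 45 degrees, none past 1 either way. Its arguments: {"type":"object","properties":{"series":{"type":"array"},"grip_force":{"type":"number"}},"required":["series"]}

```bash
mkdir -p pics
cat > h.py <<'E'
import numpy as np,cv2
from cell import ctrl,vision
def grab(n,save=None):
    f=vision.grab_frame(n)
    np.savez(f'{save or n}.npz',**{k:v for k,v in f.items()})
    return f
def pts(f):
    z=np.asarray(f['z_map'],float);v,u=np.mgrid[:z.shape[0],:z.shape[1]]
    P=np.stack([(u-f['cx'])/f['fx']*z,-(v-f['cy'])/f['fy']*z,-z,np.ones_like(z)],-1)
    W=(P@np.asarray(f['world_from_camera']).T)[...,:3]; W[z==0]=np.nan
    return W
E
python3 - <<'E'
from h import *
for n in('top','side'):
    f=grab(n); cv2.imwrite(f'pics/{n}0.png',cv2.resize(f['image'],(800,600),interpolation=cv2.INTER_CUBIC))
    print(n,{k:v for k,v in f.items() if k not in('image','z_map')})
    W=pts(f)
    print(np.nanmin(W,(0,1)),np.nanmax(W,(0,1)))
print(ctrl.observe(),ctrl.grip_point_offset)
E
```

```text
top {'fx': 372.934754997582, 'fy': 372.934754997582, 'cx': 248.52807742032311, 'cy': 185.8348560592325, 'world_from_camera': array([[ 0.02050546,  0.99090151, -0.13301773,  0.39587286],
       [-0.9997218 ,  0.0218728 ,  0.00882613,  0.00431199],
       [ 0.0116553 ,  0.13279974,  0.99107436,  1.27379828],
       [ 0.        ,  0.        ,  0.        ,  1.        ]])}
[-0.37242866 -1.45063976 -0.77472967] [1.81370929 1.45680455 0.71113659]
side {'fx': 469.43012989934834, 'fy': 469.43012989934834, 'cx': 251.80664828063033, 'cy': 187.78874127029283, 'world_from_camera': array([[-0.90324934,  0.23938657, -0.35613858,  0.1356136 ],
       [-0.42895546, -0.52640401,  0.73409538,  0.88065648],
       [-0.0117402 ,  0.81583876,  0.57816026,  0.7750493 ],
       [ 0.        ,  0.        ,  0.        ,  1.        ]])}
[-0.12261633 -1.47406759 -0.77315815] [2.30447164 0.64393412 0.58635512]
{'t': 0.1, 'joint_positions': array([-1.15899472e+00,  2.41337223e-01,  3.88410697e-03,  1.33517429e+00,
        3.99422915e-06,  1.57080312e+00]), 'qd': array([ 0.00044659, -0.00192557,  0.00285162,  0.00145928,  0.00099894,
        0.00057645]), 'tau': array([-5.09187084e-04, -3.73138082e+01,  2.53009486e+01,  1.08483978e-02,
       -1.94175180e-05,  1.63706625e-05]), 'ee_pos': array([ 0.19991425, -0.4577025 ,  0.23051177]), 'ee_rot': array([ 9.78877499e-01,  2.04445603e-01, -1.85229418e-04, -8.96609154e-04]), 'ft_force': array([ 0.12010433,  0.03956426, -0.58039162]), 'moment': array([ 0.06206034, -0.00552711, -0.01517408]), 'opening': 0.08520316607144199} 0.0187
```

View pics/top0.png

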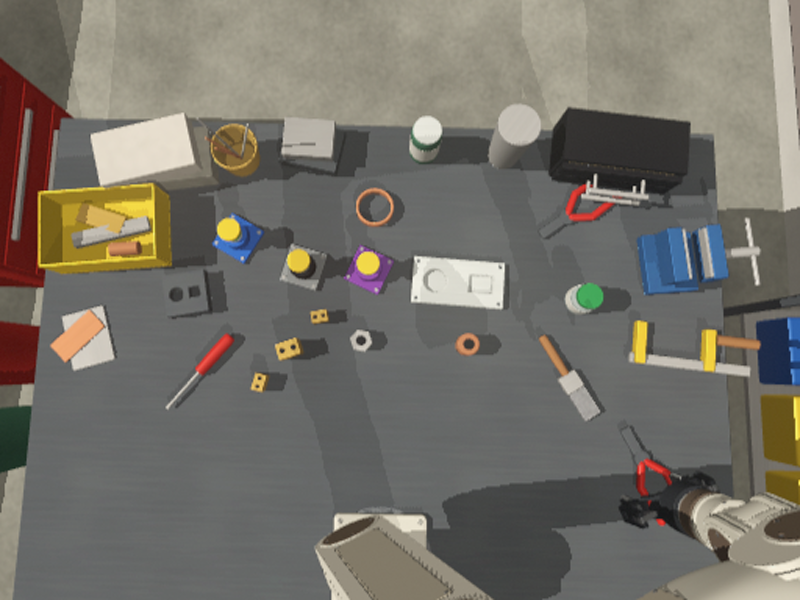

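View pics/side0.png

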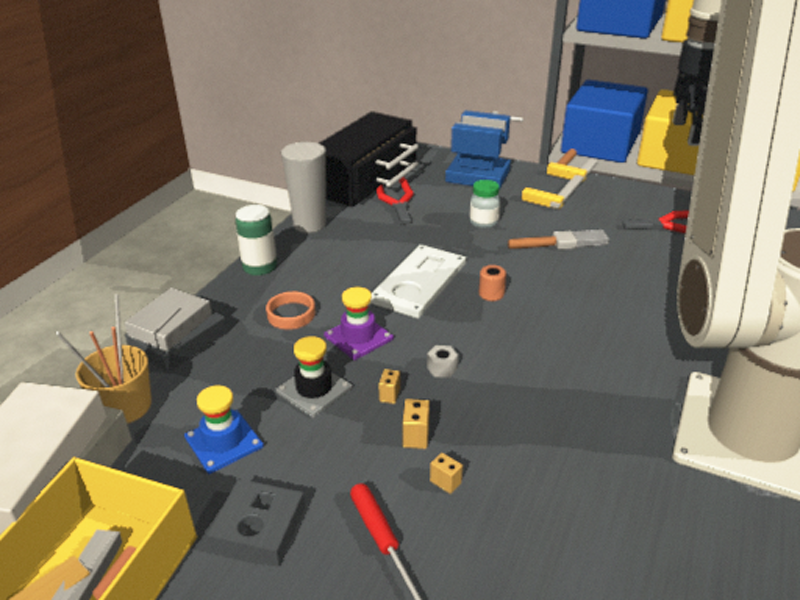

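The top view shows the bush at (468,343), the largest brass block at (288,349), the jig at (458,282) and the grey-footed plunger at (300,262). I'll measure all of them from depth and colour.

```bash
cat > m.py <<'E'
from h import *
S=1.5625
def meas(tag=''):
  for n,seeds in (('top',dict(bush=(468,343),block=(288,349),plunger=(298,259),jig=(458,282))),('side',dict(bush=(492,275),block=(417,412),plunger=(310,346),jig=(425,285)))):
    f=dict(np.load(n+tag+'.npz')); W=pts(f)
    for k,(u,v) in seeds.items():
        u,v=u/S,v/S; r=45 if k=='jig' else 20
        sub=W[int(v-r):int(v+r),int(u-r):int(u+r)].reshape(-1,3)
        lo,hi=dict(bush=(.042,.06),block=(.042,.06),plunger=(.082,.1),jig=(.009,.02))[k]
        m=(sub[:,2]>lo)&(sub[:,2]<hi); p=sub[m]
        c,s,a=cv2.minAreaRect((p[:,:2]*1000).astype(np.float32))
        print(n,k,len(p),'med z',np.median(p[:,2]).round(4),'rect c',np.round(c,1),'size',np.round(s,1),'ang',round(a,1),'mean',p.mean(0).round(4))
meas()
W=pts(dict(np.load('top.npz')))
for (u,v) in [(150,340),(300,450),(435,250),(435,320)]: print(W[int(v/S),int(u/S)])
f=np.load('top.npz')['image']
cv2.imwrite('pics/c1.png',np.hstack([cv2.resize(f[150:240,155:245],(540,540)[:2],interpolation=cv2.INTER_CUBIC)[:, :400],cv2.resize(f[155:235,255:335],(400,400),interpolation=cv2.INTER_CUBIC).repeat(1,0)] if 0 else [cv2.resize(f[155:255,165:340],(800,457),interpolation=cv2.INTER_CUBIC)]))
E
python3 m.py
```

```text
top bush 151 med z 0.0502 rect c [ 452.7 -176.1] size [41.6 42.2] ang 46.5 mean [ 0.4528 -0.1756  0.0502]
top block 161 med z 0.0507 rect c [435.  202.3] size [34.7 48.5] ang 19.1 mean [0.4347 0.2014 0.0506]
top plunger 174 med z 0.0902 rect c [615.3 180.7] size [45.7 45. ] ang 1.4 mean [0.6147 0.181  0.0902]
top jig 1369 med z 0.0142 rect c [ 626.  -120.5] size [322.6 206.1] ang 44.1 mean [ 0.589  -0.1547  0.0142]
side bush 145 med z 0.049 rect c [ 452.3 -175.5] size [43.6 47. ] ang 39.3 mean [ 0.451  -0.1722  0.0489]
side block 273 med z 0.0492 rect c [433.9 202.4] size [34.1 50. ] ang 19.7 mean [0.4331 0.205  0.0489]
side plunger 251 med z 0.0888 rect c [614.2 181. ] size [45.8 49.9] ang 30.5 mean [0.613  0.1838 0.0885]
side jig 1395 med z 0.0132 rect c [ 557.5 -170.6] size [218.4 476.4] ang 15.9 mean [ 0.585  -0.1434  0.0132]
[ 0.44884198  0.50865422 -0.00146141]
[0.22099568 0.1732206  0.00222533]
[ 0.66033399 -0.10798111 -0.00237774]
[ 0.50617067 -0.10920872  0.00111447]
```

View pics/c1.png

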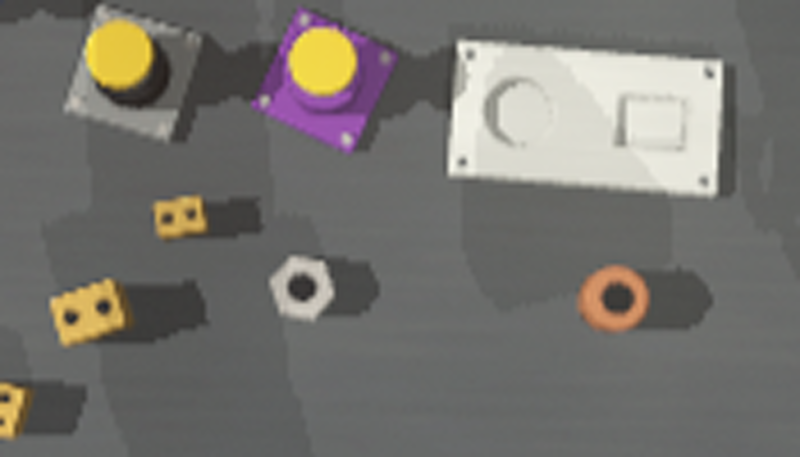

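The crop shows the jig corners at about (460,40), (722,60), (718,195) and (449,175), the round nest at (522,112) and the rectangular nest at (653,122). Next I'll fit the plate and nests.

```bash
cat > j.py <<'E'
from h import *
for n,(u,v) in (('top',(458,282)),('side',(425,285))):
    W=pts(dict(np.load(n+'.npz'))); z=W[...,2]
    near=(abs(W[...,0]-.585)<.08)&(abs(W[...,1]+.15)<.13)
    m=((z>.0095)&(z<.02)&near).astype(np.uint8)
    l=cv2.connectedComponentsWithStats(m,connectivity=4)
    k=1+np.argmax(l[2][1:,4]); p=W[l[1]==k]
    c,s,a=cv2.minAreaRect((p[:,:2]*1000).astype(np.float32)); print(n,np.round(c,1),np.round(s,1),round(a,2),np.median(p[:,2]))
    q=W[(z<.0085)&near]; 
    c=np.array(c)/1000; th=np.deg2rad(a if s[0]<s[1] else a-90)
    R=np.array([[np.cos(th),-np.sin(th)],[np.sin(th),np.cos(th)]])
    loc=(q[:,:2]-c)@R; inn=(abs(loc[:,0])<.04)&(abs(loc[:,1])<.09)
    for sg in(1,-1):
        w=loc[inn&(loc[:,1]*sg>0)]; print(' nest local mm',len(w),((w.min(0)+w.max(0))/2*1000).round(1),(np.ptp(w,axis=0)*1000).round(1),'world',(c+R@[0,sg*.05]).round(4),'ydir',R[:,1].round(4))
    f=np.load(n+'.npz'); M=np.linalg.inv(f['world_from_camera'])
# pixel-ray intersections with z=0.0145 in the top view crop
f=np.load('top.npz'); T=f['world_from_camera']
for nm,(U,V) in dict(c1=(460,40),c2=(722,60),c3=(718,195),c4=(449,175),rnd=(522,112),rect=(653,122)).items():
    u,v=165+(U+.5)/4.571-.5,155+(V+.5)/4.57-.5
    d=T[:3,:3]@[(u-f['cx'])/f['fx'],-(v-f['cy'])/f['fy'],-1]; print(nm,(T[:3,3]+d*(.0142-T[2,3])/d[2]).round(4))
E
python3 j.py
```

```text
top [ 588.8 -157.7] [200.2 100.9] 86.76 0.014268366781929998
 nest local mm 147 [-4.  47.1] [57.7 54.1] world [ 0.5916 -0.1078] ydir [0.0566 0.9984]
 nest local mm 162 [ -3.2 -46.7] [73.1 59.5] world [ 0.586  -0.2076] ydir [0.0566 0.9984]
side [ 588.6 -158.5] [205.7 103.5] 86.52 0.0134135493050353
 nest local mm 125 [ 3.5 43.4] [45.5 41.8] world [ 0.5916 -0.1086] ydir [0.0607 0.9982]
 nest local mm 104 [  3.6 -57.4] [36.9 46.4] world [ 0.5856 -0.2084] ydir [0.0607 0.9982]
c1 [ 0.6441 -0.0628  0.0142]
c2 [ 0.6333 -0.2601  0.0142]
c3 [ 0.5312 -0.2565  0.0142]
c4 [ 0.5418 -0.0561  0.0142]
rnd [ 0.5904 -0.11    0.0142]
rect [ 0.585  -0.2081  0.0142]
```

Emit:
send_rows(series=[[0.3,0.3,0,0,0,0.2,-1],[0.6,0.6,-0.1,0,0,0.4,-1],[0.9,0.9,-0.2,0,0,0.6,-1],[1,1,-0.3,0,0,0.8,-1],[1,1,-0.3,0,0,1,-1]], grip_force=40)

```text
t: 0.72
ee_pos: [0.3001, -0.3559, 0.1992]
ee_rot: [0.824, 0.567, -0.001, -0.002]
ft_force: [-0.4, -0.1, -0.4]
opening: 0.0854
```

Emit:
send_rows(series=[[0.3,0.3,0,0,0,0.2,-1],[0.6,0.6,-0.1,0,0,0.4,-1],[0.9,0.9,-0.2,0,0,0.4,-1],[1,1,-0.3,0,0,0.4,-1],[1,1,-0.3,0,0,0.4,-1]])

```text
t: 1.35
ee_pos: [0.3996, -0.2551, 0.1681]
ee_rot: [0.725, 0.689, -0.002, -0.003]
ft_force: [-1.1, 1.0, -0.7]
opening: 0.0856
```

Emit:
send_rows(series=[[0.3,0.4,-0.2,0,0,-0.01,-1],[0.53,0.79,-0.5,0,0,-0.01,-1],[0.53,0.79,-0.75,0,0,-0.01,-1],[0.53,0.79,-0.75,0,0,-0.01,-1],[0.53,0.79,-0.75,0,0,-0.01,-1]])

```text
t: 1.98
ee_pos: [0.4527, -0.1774, 0.0941]
ee_rot: [0.728, 0.686, -0.001, -0.003]
ft_force: [0.1, 0.1, -0.0]
opening: 0.0855
```

Run:
```python
from h import *
f=grab('top','t1');g=grab('side','s1')
a=cv2.resize(f['image'][150:270,240:360],(400,400),interpolation=cv2.INTER_CUBIC)
b=cv2.resize(g['image'][110:230,250:370],(400,400),interpolation=cv2.INTER_CUBIC)
cv2.imwrite('pics/c2.png',np.hstack([a,b])); print(ctrl.observe()['ee_pos'],ctrl.observe()['ee_rot'])
```

```text
[ 0.45318908 -0.17745411  0.09449007] [ 0.72788128  0.68569881 -0.00104456 -0.00221184]
```

View pics/c2.png

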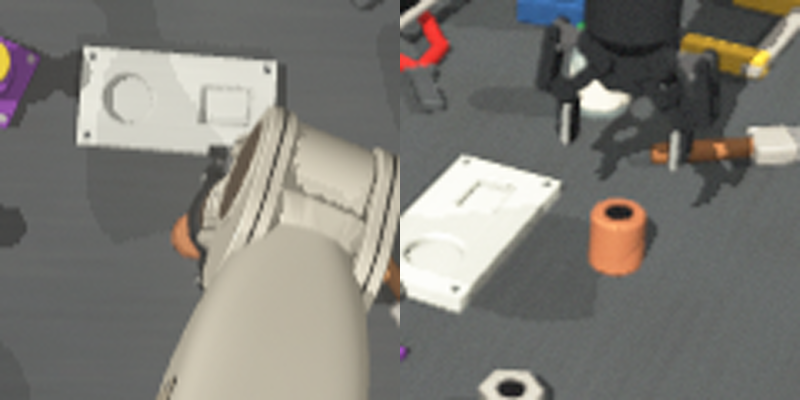

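The right panel (side view) shows the open fingers over the bush, with tips at (567,140) and (675,165) either side of it at (618,210). I'll descend and grip.

Emit:
send_rows(series=[[0,0.01,-0.3,0,0,0,-1],[0,0.01,-0.55,0,0,0,-1],[0,0.01,-0.7,0,0,0,-1],[0,0.01,-0.78,0,0,0,-1],[0,0.01,-0.78,0,0,0,-1]])

```text
t: 2.7
ee_pos: [0.4533, -0.1766, 0.0166]
ee_rot: [0.728, 0.686, -0.001, -0.002]
ft_force: [-0.7, 0.2, -0.0]
opening: 0.0853
```

Emit:
send_rows(series=[[0,0,0,0,0,0,0],[0,0,0,0,0,0,0.5],[0,0,0,0,0,0,1],[0,0,0,0,0,0,1],[0,0,0,0,0,0,1]])

```text
t: 3.32
ee_pos: [0.4534, -0.1768, 0.0175]
ee_rot: [0.728, 0.686, -0.001, -0.002]
ft_force: [-1.8, -0.7, 5.5]
opening: 0.0453
```

Emit:
send_rows(series=[[0,0,0.15,0,0,0,1],[0,0,0.4,0,0,0,1],[0.3,0.1,0.6,0,0,0,1],[0.5,0.3,0.6,0,0,0,1],[0.7,0.4,0.6,0,0,0,1]])

```text
t: 3.95
ee_pos: [0.5238, -0.1359, 0.0775]
ee_rot: [0.728, 0.686, -0.001, -0.002]
ft_force: [-0.6, -0.2, -2.9]
opening: 0.0447
```

Emit:
send_rows(series=[[0.3,0.1,0,0,0,0,1],[0.6,0.2,0,0,0,0,1],[0.68,0.27,0,0,0,0,1],[0.68,0.27,0,0,0,0,1],[0.68,0.27,0,0,0,0,1]])

```text
t: 4.58
ee_pos: [0.5903, -0.1091, 0.0771]
ee_rot: [0.728, 0.686, -0.002, -0.003]
ft_force: [-0.9, -0.5, -2.7]
opening: 0.0451
```

Run:
```python
from h import *
f=grab('top','t2');g=grab('side','s2')
a=cv2.resize(f['image'][130:230,250:350],(400,400),interpolation=cv2.INTER_CUBIC)
b=cv2.resize(g['image'][110:230,210:330],(400,400),interpolation=cv2.INTER_CUBIC)
cv2.imwrite('pics/c3.png',np.hstack([a,b])); o=ctrl.observe();print(o['ee_pos'],o['ee_rot'],o['ft_force'],o['opening'])
# side-view points on copper
W=pts(g); hsv=cv2.cvtColor(g['image'],cv2.COLOR_BGR2HSV)
m=(abs(W[...,0]-.59)<.06)&(abs(W[...,1]+.11)<.06)&(W[...,2]>.03)&(W[...,2]<.2)&(hsv[...,0]<14)&(hsv[...,1]>90)
p=W[m];print(len(p),p.min(0),p.max(0))
# circle fit radius 23 to side wall
from scipy.optimize import least_squares
q=p[(p[:,2]<p[:,2].max()-.008)]
r=least_squares(lambda c:np.hypot(q[:,0]-c[0],q[:,1]-c[1])-.023,[.59,-.11],loss='soft_l1',f_scale=.001);print('side fit',r.x,len(q))
```

```text
[ 0.59068896 -0.10932154  0.07750457] [ 0.72803691  0.68553269 -0.00136604 -0.00230697] [-0.22650786  0.33202102 -2.32269661] 0.04507056934680612
297 [ 0.56491633 -0.13060836  0.05811228] [ 0.64833833 -0.08415738  0.18991702]
side fit [ 0.59083253 -0.11075719] 295
```

View pics/c3.png

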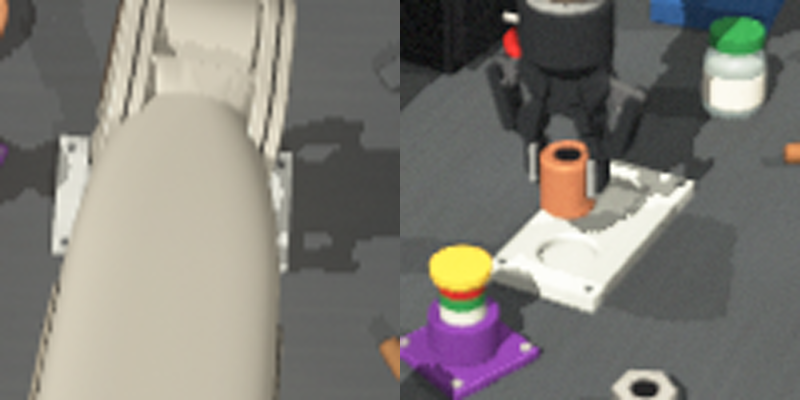

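The side view shows the bush held upright over the round nest, with the bush at (565,180) and the nest at (570,255). The fit suggests a correction of about +1.5 mm in y.

Emit:
send_rows(series=[[0.005,0.015,-0.1,0,0,0,1],[0.005,0.015,-0.25,0,0,0,1],[0.005,0.015,-0.37,0,0,0,1],[0.005,0.015,-0.43,0,0,0,1],[0.005,0.015,-0.48,0,0,0,1]])

```text
t: 5.3
ee_pos: [0.5911, -0.1078, 0.0288]
ee_rot: [0.728, 0.686, -0.002, -0.003]
ft_force: [0.1, -0.4, -2.0]
opening: 0.0446
```

Emit:
send_rows(series=[[0,0,-0.02,0,0,0,1],[0,0,-0.04,0,0,0,1],[0,0,-0.06,0,0,0,1],[0,0,-0.07,0,0,0,1],[0,0,-0.07,0,0,0,1]])

```text
t: 5.92
ee_pos: [0.5911, -0.1078, 0.0219]
ee_rot: [0.728, 0.686, -0.002, -0.002]
ft_force: [0.6, -0.1, -3.0]
opening: 0.0447
```

Wrist force still shows only the part's weight at nest depth, so it slid in freely. I'll release it.

Emit:
send_rows(series=[[0,0,0,0,0,0,0.3],[0,0,0,0,0,0,0],[0,0,0,0,0,0,-0.5],[0,0,0,0,0,0,-1],[0,0,0,0,0,0,-1]])

```text
t: 6.55
ee_pos: [0.5914, -0.1079, 0.0222]
ee_rot: [0.728, 0.686, -0.001, -0.002]
ft_force: [-0.1, 0.2, 0.0]
opening: 0.0856
```

Emit:
send_rows(series=[[0,0,0.1,0,0,0,-1],[0,0,0.3,0,0,0,-1],[0,0,0.6,0,0,0,-1],[0,0,0.9,0,0,0,-1],[0,0,1,0,0,0,-1]])

```text
t: 7.18
ee_pos: [0.5931, -0.1082, 0.1253]
ee_rot: [0.728, 0.686, 0.0, -0.0]
ft_force: [-0.1, -0.5, -0.8]
opening: 0.0855
```

Emit:
send_rows(series=[[-0.2,0.3,0.2,0,0,0.2,-1],[-0.4,0.6,0.2,0,0,0.4,-1],[-0.6,0.9,0.2,0,0,0.5,-1],[-0.7,1,0.2,0,0,0.5,-1],[-0.7,1,0.2,0,0,0.5,-1]])

```text
t: 7.8
ee_pos: [0.5226, -0.0079, 0.1451]
ee_rot: [0.58, 0.814, -0.0, -0.0]
ft_force: [0.2, -1.1, 0.2]
opening: 0.0854
```

```bash
cat > chk.py <<'E'
from h import *
from scipy.optimize import least_squares
import sys
def bush(tag):
  for n in('top','side'):
    g=grab(n,n+tag);W=pts(g)
    m=(abs(W[...,0]-.591)<.03)&(abs(W[...,1]+.1085)<.03)&(W[...,2]>.03)&(W[...,2]<.08)
    p=W[m]
    if len(p): t=p[p[:,2]>np.percentile(p[:,2],90)-.006]; print(n,'bush',len(p),'top z',np.median(t[:,2]),'c',(t[:,:2].min(0)+t[:,:2].max(0))/2)
    m=(abs(W[...,0]-.5857)<.035)&(abs(W[...,1]+.208)<.04)&(W[...,2]>.03)&(W[...,2]<.08)
    p=W[m]
    if len(p)>20: t=p[p[:,2]>np.percentile(p[:,2],90)-.006]; print(n,'block',len(p),'top z',np.median(t[:,2]),cv2.minAreaRect((t[:,:2]*1000).astype(np.float32)))
  o=ctrl.observe();print(o['t'],o['ee_pos'],o['ee_rot'])
bush(sys.argv[1])
E
python3 chk.py 3
```

```text
top bush 119 top z 0.05524129439996717 c [ 0.59131582 -0.11173889]
side bush 218 top z 0.0532344966525492 c [ 0.59043883 -0.10759747]
7.9 [ 0.52372186 -0.00880051  0.14522756] [5.80733474e-01 8.14093685e-01 1.94080610e-04 2.57671478e-04]
```

Bush top is at about 54 mm, so it is seated. On to the block.

Emit:
send_rows(series=[[-0.1,0.3,0,0,0,0.01,-1],[-0.2,0.6,0,0,0,0.01,-1],[-0.3,0.9,0,0,0,0.01,-1],[-0.4,1,0,0,0,0.01,-1],[-0.4,1,0,0,0,0.01,-1]])

```text
t: 8.52
ee_pos: [0.4836, 0.0909, 0.1451]
ee_rot: [0.577, 0.816, -0.0, 0.0]
ft_force: [0.8, 0.5, 1.0]
opening: 0.0853
```

Emit:
send_rows(series=[[-0.1,0.3,0,0,0,0,-1],[-0.3,0.6,-0.1,0,0,0,-1],[-0.4,0.9,-0.3,0,0,0,-1],[-0.49,1,-0.5,0,0,0,-1],[-0.49,1,-0.5,0,0,0,-1]])

```text
t: 9.15
ee_pos: [0.4337, 0.1899, 0.0938]
ee_rot: [0.577, 0.816, -0.002, -0.0]
ft_force: [-0.1, -0.3, -0.2]
opening: 0.0853
```

Emit:
send_rows(series=[[0.01,0.12,-0.1,0,0,0,-1],[0.01,0.12,-0.3,0,0,0,-1],[0.01,0.12,-0.55,0,0,0,-1],[0.01,0.12,-0.76,0,0,0,-1],[0.01,0.12,-0.76,0,0,0,-1]])

```text
t: 9.78
ee_pos: [0.4344, 0.2012, 0.0167]
ee_rot: [0.578, 0.816, -0.003, -0.001]
ft_force: [0.5, 0.5, 0.8]
opening: 0.0853
```

Emit:
send_rows(series=[[0,0,0,0,0,0,0],[0,0,0,0,0,0,0.5],[0,0,0,0,0,0,1],[0,0,0,0,0,0,1],[0,0,0,0,0,0,1]])

```text
t: 10.4
ee_pos: [0.4348, 0.2014, 0.0175]
ee_rot: [0.578, 0.816, -0.002, -0.001]
ft_force: [-1.3, -0.5, 6.5]
opening: 0.0335
```

Emit:
send_rows(series=[[0,0,0.1,0,0,0,1],[0,0,0.3,0,0,0,1],[0,0,0.6,0,0,0,1],[0,0,0.9,0,0,0,1],[0,0,1,0,0,0,1]])

```text
t: 11.02
ee_pos: [0.4358, 0.2018, 0.1193]
ee_rot: [0.578, 0.816, -0.001, 0.0]
ft_force: [0.0, 0.1, -3.7]
opening: 0.0334
```

Emit:
send_rows(series=[[0.1,-0.3,0.1,0,0,-0.1,1],[0.1,-0.6,0.1,0,0,-0.3,1],[0.1,-0.9,0.1,0,0,-0.5,1],[0.1,-1,0.1,0,0,-0.5,1],[0.1,-1,0.1,0,0,-0.5,1]])

```text
t: 11.65
ee_pos: [0.4454, 0.1016, 0.1287]
ee_rot: [0.726, 0.688, -0.001, -0.0]
ft_force: [0.4, 0.4, -3.5]
opening: 0.0337
```

Emit:
send_rows(series=[[0.1,-0.3,0,0,0,0,1],[0.1,-0.6,0,0,0,0,1],[0.1,-0.9,0,0,0,0,1],[0.1,-1,0,0,0,0,1],[0.1,-1,0,0,0,0,1]])

```text
t: 12.28
ee_pos: [0.4555, 0.0021, 0.1286]
ee_rot: [0.726, 0.688, -0.001, -0.001]
ft_force: [0.3, 0.4, -3.8]
opening: 0.0336
```

Emit:
send_rows(series=[[0.1,-0.3,0,0,0,0,1],[0.3,-0.6,0,0,0,0,1],[0.4,-0.9,0,0,0,0,1],[0.5,-1,0,0,0,0,1],[0.5,-1,0,0,0,0,1]])

```text
t: 12.9
ee_pos: [0.5063, -0.0972, 0.1284]
ee_rot: [0.726, 0.688, -0.001, -0.001]
ft_force: [-0.5, 0.6, -3.1]
opening: 0.0334
```

Emit:
send_rows(series=[[0.2,-0.3,0,0,0,0,1],[0.4,-0.6,0,0,0,0,1],[0.6,-0.9,0,0,0,0,1],[0.8,-1,0,0,0,0,1],[0.8,-1,0,0,0,0,1]])

```text
t: 13.52
ee_pos: [0.5871, -0.1961, 0.1278]
ee_rot: [0.725, 0.689, -0.0, -0.001]
ft_force: [-1.2, 1.0, -3.3]
opening: 0.0332
```

Emit:
send_rows(series=[[-0.01,-0.06,0,0,0,-0.01,1],[-0.01,-0.12,-0.1,0,0,-0.01,1],[-0.01,-0.12,-0.3,0,0,-0.01,1],[-0.01,-0.12,-0.52,0,0,-0.01,1],[-0.01,-0.12,-0.52,0,0,-0.01,1]])

```text
t: 14.15
ee_pos: [0.5834, -0.2073, 0.0732]
ee_rot: [0.728, 0.686, -0.002, -0.004]
ft_force: [0.1, -0.2, -3.6]
opening: 0.0334
```

Run:
```python
from h import *
g=grab('side','s4')
b=cv2.resize(g['image'][90:210,210:370],(800,600),interpolation=cv2.INTER_CUBIC)
cv2.imwrite('pics/c4.png',b); o=ctrl.observe();print(o['ee_pos'],o['ee_rot'],o['ft_force'],o['opening'])
W=pts(g); hsv=cv2.cvtColor(g['image'],cv2.COLOR_BGR2HSV)
m=(abs(W[...,0]-.586)<.05)&(abs(W[...,1]+.208)<.05)&(W[...,2]>.055)&(W[...,2]<.125)&(hsv[...,0]>13)&(hsv[...,0]<28)&(hsv[...,1]>90)
p=W[m];print(len(p),p.min(0),p.max(0))
t=p[p[:,2]>np.percentile(p[:,2],98)-.005]; print(len(t),cv2.minAreaRect((t[:,:2]*1000).astype(np.float32)))
w=p[p[:,2]<p[:,2].max()-.01]
# +y face: points on plate frame
th=np.deg2rad(-3.4);R=np.array([[np.cos(th),-np.sin(th)],[np.sin(th),np.cos(th)]])
l=(w[:,:2]-[.5857,-.208])@R*1000; print('local y pct',np.percentile(l[:,1],[5,25,50,75,95]).round(1),'x',np.percentile(l[:,0],[2,50,98]).round(1))
k=np.polyfit(l[:,0],l[:,1],1);print('slope deg',np.rad2deg(np.arctan(k[0])))
```

```text
[ 0.58469344 -0.20769527  0.0747685 ] [ 0.72784887  0.68573105 -0.00115783 -0.00275801] [ 0.73032659  0.21214927 -3.46624123] 0.033451715610532666
265 [ 0.56501122 -0.23358873  0.05535006] [ 0.61084444 -0.17692245  0.1180993 ]
70 ((583.9945678710938, -206.04196166992188), (32.47444152832031, 46.68411636352539), 5.730698585510254)
local y pct [-8.8 12.  22.6 24.8 27.9] x [-19.5  -3.5  13.5]
slope deg -6.774005409487448
```

View pics/c4.png

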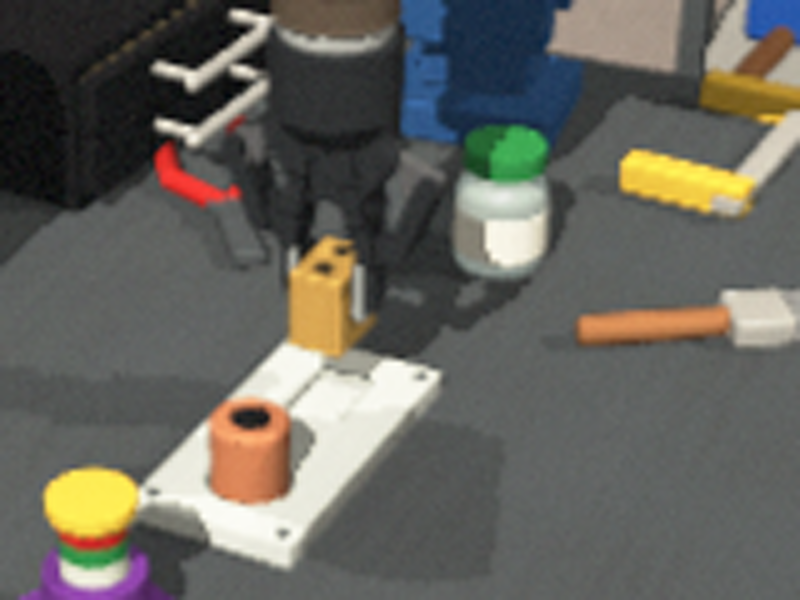

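The crop shows the bush seated in the round nest at (250,450). The block is held square at (325,300) above the rectangular nest at (340,390). I'll lower it.

Emit:
send_rows(series=[[0.01,-0.005,-0.1,0,0,0,1],[0.01,-0.005,-0.2,0,0,0,1],[0.01,-0.005,-0.33,0,0,0,1],[0.01,-0.005,-0.4,0,0,0,1],[0.01,-0.005,-0.45,0,0,0,1]])

```text
t: 14.82
ee_pos: [0.5854, -0.2081, 0.029]
ee_rot: [0.728, 0.686, -0.001, -0.003]
ft_force: [-0.1, -0.6, -3.4]
opening: 0.0332
```

Emit:
send_rows(series=[[0,0,-0.02,0,0,0,1],[0,0,-0.04,0,0,0,1],[0,0,-0.06,0,0,0,1],[0,0,-0.07,0,0,0,1],[0,0,-0.07,0,0,0,1]])

```text
t: 15.45
ee_pos: [0.5854, -0.2081, 0.022]
ee_rot: [0.728, 0.686, -0.001, -0.003]
ft_force: [-0.1, 0.9, -4.0]
opening: 0.0332
```

It entered freely, so I'll release, retreat and check.

Emit:
send_rows(series=[[0,0,0,0,0,0,0.5],[0,0,0,0,0,0,0.2],[0,0,0,0,0,0,-0.4],[0,0,0,0,0,0,-1],[0,0,0,0,0,0,-1]])

```text
t: 16.08
ee_pos: [0.5857, -0.2082, 0.0223]
ee_rot: [0.728, 0.686, -0.001, -0.003]
ft_force: [0.6, 0.4, 0.5]
opening: 0.0851
```

Emit:
send_rows(series=[[0,0,0.1,0,0,0,-1],[0,0,0.3,0,0,0,-1],[0,0,0.6,0,0,0,-1],[0,0,0.9,0,0,0,-1],[0,0,1,0,0,0,-1]])

```text
t: 16.7
ee_pos: [0.5873, -0.2088, 0.1254]
ee_rot: [0.728, 0.686, -0.0, -0.001]
ft_force: [-0.1, 0.6, -0.9]
opening: 0.0854
```

Emit:
send_rows(series=[[-0.2,0.3,0.2,0,0,0,-1],[-0.4,0.6,0.3,0,0,0,-1],[-0.6,0.9,0.4,0,0,0,-1],[-0.8,1,0.4,0,0,0,-1],[-0.8,1,0.4,0,0,0,-1]])

```text
t: 17.32
ee_pos: [0.5059, -0.1079, 0.1653]
ee_rot: [0.727, 0.686, -0.0, -0.001]
ft_force: [0.6, 0.1, 0.0]
opening: 0.0853
```

Emit:
send_rows(series=[[0,0.3,0,0,0,0,-1],[0,0.6,0,0,0,0,-0.5],[0,0.9,0,0,0,0,0.5],[0,1,0,0,0,0,1],[0,1,0,0,0,0,1]])

```text
t: 17.95
ee_pos: [0.5063, -0.0079, 0.165]
ee_rot: [0.727, 0.686, -0.001, -0.001]
ft_force: [-0.4, 0.4, 0.4]
opening: 0.0121
```

```bash
python3 chk.py 5
python3 - <<'E'
from h import *
f=np.load('top5.npz')['image'];g=np.load('side5.npz')['image']
cv2.imwrite('pics/c5.png',np.hstack([cv2.resize(f[140:220,250:330],(400,400),interpolation=cv2.INTER_CUBIC),cv2.resize(g[140:220,230:310],(400,400),interpolation=cv2.INTER_CUBIC)]))
E
```

```text
top bush 99 top z 0.05516242842220187 c [ 0.5912368  -0.11359273]
top block 172 top z 0.05450891573847838 ((586.623291015625, -206.50352478027344), (47.512447357177734, 33.557090759277344), 89.6673812866211)
side bush 218 top z 0.05328797376622618 c [ 0.59009362 -0.10793788]
side block 61 top z 0.049934443491302605 ((581.5394287109375, -205.0550994873047), (57.18037033081055, 15.256664276123047), 58.58454513549805)
18.05 [ 0.50609706 -0.00869217  0.1650634 ] [ 7.27718365e-01  6.85875172e-01 -6.28976913e-04 -9.13874121e-04]
```

View pics/c5.png

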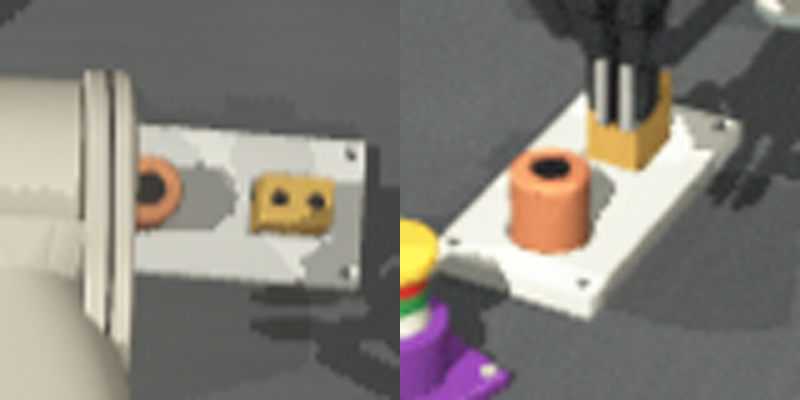

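Both parts are seated with tops at about 54 mm. In the top crop the block is at (290,200), square in its nest, and in the side crop the bush is at (550,200). The fingers are closed, so I'll go to the grey-footed plunger.

Emit:
send_rows(series=[[0.1,0.3,0,0,0,0,1],[0.3,0.6,0,0,0,0,1],[0.4,0.9,0,0,0,0,1],[0.5,1,0,0,0,0,1],[0.5,1,0,0,0,0,1]])

```text
t: 18.68
ee_pos: [0.5567, 0.0908, 0.1648]
ee_rot: [0.728, 0.686, -0.001, -0.001]
ft_force: [-0.6, -0.7, 0.7]
opening: 0.0002
```

Emit:
send_rows(series=[[0.2,0.3,0,0,0,0,1],[0.4,0.6,0,0,0,0,1],[0.58,0.9,-0.2,0,0,0,1],[0.58,0.9,-0.4,0,0,0,1],[0.58,0.9,-0.5,0,0,0,1]])

```text
t: 19.3
ee_pos: [0.6138, 0.1792, 0.1131]
ee_rot: [0.728, 0.685, -0.002, -0.001]
ft_force: [0.4, -0.3, 0.2]
opening: -0.0002
```

Run:
```python
from h import *
g=grab('side','s6')
cv2.imwrite('pics/c6.png',cv2.resize(g['image'][160:280,130:290],(800,600),interpolation=cv2.INTER_CUBIC))
o=ctrl.observe();print(o['ee_pos'],o['ee_rot'],o['ft_force'],o['opening'])
```

```text
[0.61340072 0.17895976 0.11233087] [ 0.72831039  0.68523993 -0.00283598 -0.00147163] [-0.14614725  0.23935806 -0.86786865] -0.00035657951125527324
```

View pics/c6.png

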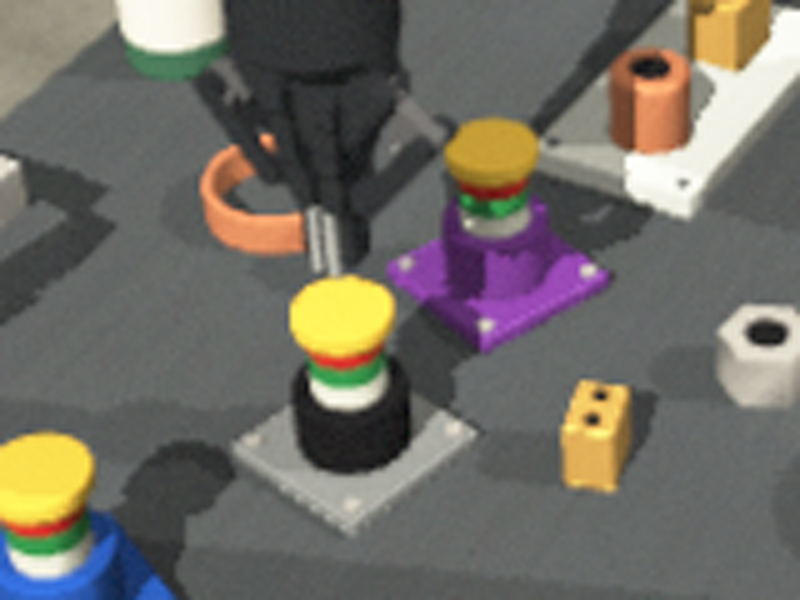

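The fingertips at (325,245) are above the black-sleeve plunger's cap at (343,315), and the whole white band is visible. I'll descend gradually to z = 0.072.

Emit:
send_rows(series=[[0.012,0.02,-0.1,0,0,0,1],[0.012,0.02,-0.2,0,0,0,1],[0.012,0.02,-0.25,0,0,0,1],[0.012,0.02,-0.28,0,0,0,1],[0.012,0.02,-0.3,0,0,0,1]])

```text
t: 19.98
ee_pos: [0.6146, 0.1805, 0.0829]
ee_rot: [0.728, 0.685, -0.003, -0.001]
ft_force: [-1.8, -1.9, 4.9]
opening: -0.0001
```

Emit:
send_rows(series=[[0,0,-0.03,0,0,0,1],[0,0,-0.06,0,0,0,1],[0,0,-0.09,0,0,0,1],[0,0,-0.11,0,0,0,1],[0,0,-0.11,0,0,0,1]])

```text
t: 20.6
ee_pos: [0.6147, 0.1805, 0.0728]
ee_rot: [0.728, 0.685, -0.003, -0.001]
ft_force: [-3.2, -2.7, 7.7]
opening: -0.0004
```

```bash
python3 - <<'E'
from h import *
g=grab('side','s7')
cv2.imwrite('pics/c7.png',cv2.resize(g['image'][130:280,130:330],(800,600),interpolation=cv2.INTER_CUBIC))
for i in range(3):
    grab('top','t7');o=ctrl.observe();print(o['t'],o['ee_pos'],o['ft_force'],o['opening'])
E
python3 chk.py 8
```

```text
20.7 [0.61465926 0.18046531 0.07294458] [-3.07245068 -1.53815183  7.19763142] 6.647059696505906e-05
20.75 [0.61466745 0.18046154 0.07295936] [-2.7094025  -1.95552257  7.24859948] 0.0002755320052577476
20.8 [0.61465323 0.18044892 0.07296664] [-3.27805236 -1.61131887  8.18656071] -3.647709611474192e-05
top bush 156 top z 0.05458711385390236 c [ 0.59128851 -0.10698441]
top block 171 top z 0.05469919906533338 ((585.7919921875, -206.15921020507812), (47.73659133911133, 33.849212646484375), 86.44525146484375)
side bush 225 top z 0.053561218297736524 c [ 0.59112227 -0.10672991]
side block 209 top z 0.053573374743162816 ((585.355712890625, -206.58294677734375), (52.87133026123047, 36.06788635253906), 85.54412078857422)
20.9 [0.61466254 0.18045816 0.07297583] [ 0.7284026   0.68514368 -0.00266852 -0.00081358]
```

View pics/c7.png

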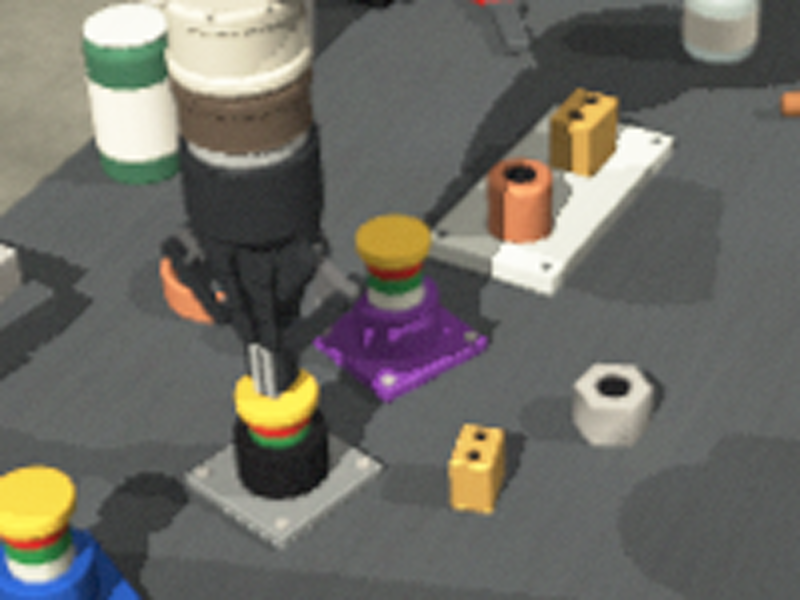

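The view shows the white band gone, green at the rim at (280,437), red and the cap above it, and both parts standing in the jig. TCP travel is about 17 mm at about 7.5 N and steady, so I'll hand in.

```bash
python3 -c "
from cell import ctrl
print(ctrl.close_job())"
```

```text
the job is handed in; nothing more can be done
None
```

The job is handed in. The copper bush stands in the round nest and the largest brass block in the rectangular one, both released. After that I pressed the black-sleeve plunger with closed fingers, and the arm is holding it down.

**Seating:** both parts slid in with only their own weight on the wrist. After release their tops read 53.5–54.7 mm on both cameras, where 54 mm means fully down. One earlier side-camera reading of the block (50 mm) disagreed, but the gripper was in front of it, and the clear view later gave 53.6 mm.

**Plunger:** travel is about 17 mm by tool height, with 7–8 N upward force that matches the spring, steady over the last readings. The last picture shows green at the rim and red above it. There is also a sideways force of about 3 N on the tool, which I left as it was.

**Other things:** I didn't touch anything else on purpose. The hex nut, the small brass block in view and the blue and purple plungers look unmoved in the last picture. I did not measure the positions of the other bystanders again. The clock stood at 20.9 s of the 72 s allowed.

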